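# Sweep the lip-balm tins into the vanity tray

## Robot

A 6-joint arm with a two-finger parallel gripper is mounted at the origin on the work surface. World frame = base frame: x ahead of the robot, y to its left, z up, the work surface at z = 0. Lengths are in m, angles in rad, forces in N, time in s.
With the tool pointing down it reaches from about 0.225 to 0.875 m from the base axis. Payload 3.4 kg.
Tool frame: the origin (TCP) lies at the very end of the fingers, on their centre line; the grasp point (between the pads) lies 19 mm behind it; z points along the fingers, y is the line along which they close (so a half turn about z gives the same grasp; the last joint's range is limited). The gripper opens to 85 mm and grips with 20 to 120 N. Pads are 22 mm wide; open, the fingers measure 114 mm over their backs; the gripper's body (76 mm by 85 mm) begins 54 mm behind the grasp point. The pads swing forward as they close: fully open they stand 13 mm farther back than shut.
Start: joints at [1.223, 0.276, 1.505, -0, 1.361, -0.121], TCP at [0.129, 0.56, 0.231] pointing down, gripper open.
Joint ranges: [-2.89, 2.89], [-0.75, 2.08], [0.22, 2.7], [-1.18, 4.32], [0.11, 2.71], [-2.7, 2.7]. Speed limits (rad/s): [2.57, 2.57, 3.14, 3.14, 3.14, 3.14].

## Interface

Orientations are given as a unit quaternion [w, x, y, z].
In Python, from rig import get_state, optics, sign_off gives the robot as it stands.
- The arm moves only by the tool send_rows, never from a script. Its argument "increments" is a list of rows, each an object with "gripper": the gripper's target within -1 to 1 (shut at 1, half-way at 0, fully open at -1); "linear": the shift along the world's x, y, z in m, a list of three; "delta_rot": the turn, a rotation vector about the world's x, y, z in rad, a list of three. In form: [{"gripper": gripper, "linear": [dx, dy, dz], "delta_rot": [rx, ry, rz]}, ...]. A call has 1 to 8 rows; each row is the pose to reach, as a shift and turn from the pose commanded when the call began; what a row does not reach only later rows make up. A row lasts 1/10 s, in which the tool goes at most 50 mm and 8.59 degrees, less where a joint would pass 70% of its speed; a pose out of reach is approached as far as the arm can. A call with a gripper value outside its range is refused whole. The fingers move at their own pace and stop on an object; "newtons" is the grip in N (left out, the last holds). Time passes only in rows, so rows that repeat a pose let the fingers close. It gives the time, the measured TCP pose, the force, the opening and the grip force at its end, in the units of the state.
- get_state(): the state, without advancing time (a new reading comes with each control period).
- optics.get_image(name): name is "side" or "top"; returns a dict with "pixels" (400x640x3 uint8, blue, green, red), "K" (3x3 intrinsics, pixels), "k1" (the pictures are not rectified: a ray, as slopes to the right and down, at radius r is drawn at 1 + k1 r^2 times it, then the intrinsics apply), "rvec" (rotation vector, rad) and "tvec" (3), from world to camera coordinates, as OpenCV has them. Camera axes: x right, y down, z forward; pixel columns grow to the right and rows downward; lengths in m; the calibration is good to about 2 mm. A picture is of the moment at which its call begins. There is no depth.
- sign_off(): hands the job in; it is judged then, once.
The state is a dict: "clock": time; "qpos": joint angles; "qd": joint speeds; "effort": joint torques, N m; "position": TCP position; "ee_rot": TCP orientation; "contact_force": force on the tool from outside, world axes, zero at the start; "moment": the same for the moment, N m; "width": finger opening in m; "gripper_force": force on a finger pad.
Only numpy, scipy, OpenCV 4.12 (cv2) and the standard library are available. Lean on these libraries where they do the work, as an engineer would, in place of code of your own. Each camera call takes 0.05 s, during which the arm holds its last target. There are 200 camera calls.

## Task

Clear the counter: with the tips or the outside of your fingers, sweep the three little lip-balm tins across the marble through the open mouth of the three-sided brass tray, until each lies flat and wholly inside it. Only push them along the counter: do not pick up, lift or tip a tin, and leave the varnish bottle, ring cone, soap saucer and nail buffer where they are.

Things in the scene. Friction and masses are not known exactly. Their poses are not given: they have to be found in the camera images.
- tray: Fixed brass tray open to the robot: three walls 24 mm high, 6 mm thick, round a flush dark-green panel; no floor or sill, so things slide straight in along the counter. Inside 110 mm deep (x), 170 mm wide (y). Origin: centre of the panel, at counter height. x points from mouth to back: mouth at x = -55 mm, inner faces of back wall at x = +55 mm and side walls at y = -85 and +85 mm.
- tin_red: Round lip-balm tin with a red lid, 36 mm in diameter, 16 mm high, about 20 to 40 g, loose, lying flat on the counter lid up. Origin: centre of its underside; z up through the lid. It slides on the marble without rolling and stops when no longer pushed.
- tin_yellow: Round lip-balm tin with a yellow lid, 36 mm in diameter, 16 mm high, about 20 to 40 g, loose, lying flat on the counter lid up. Origin: centre of its underside; z up through the lid. It slides on the marble without rolling and stops when no longer pushed.
- tin_blue: Round lip-balm tin with a blue lid, 36 mm in diameter, 16 mm high, about 20 to 40 g, loose, lying flat on the counter lid up. Origin: centre of its underside; z up through the lid. It slides on the marble without rolling and stops when no longer pushed.
- varnish: Squat nail varnish bottle, dark red, 36 mm in diameter, with a black cap, 70 mm high in all. Bystander, loose: leave alone. Origin: centre of its underside.
- ring_cone: White ceramic ring cone, 52 mm across its foot, 79 mm high. Bystander, loose: leave alone. Origin: centre of its underside.
- saucer: Brass soap saucer, 100 mm in diameter and 8 mm high, with a cream soap on it (54 mm across, 24 mm high in all; one piece with it). Bystander, loose: leave alone. Origin: centre of its underside.
- buffer: Wooden nail buffer block with a grey pad, 85 mm (its x) by 26 mm (its y) by 22 mm high. Bystander, loose: leave alone. Origin: centre of its underside.

How it is judged:
By the outcome, as a careful person would: the job done as asked, in the order asked, and still so for the second after the job is handed in, with the robot touching nothing.
It also fails if it takes over 67 s, if anything falls off the work surface, if the arm or the gripper's body presses on something with over 40 N, if the wrist force passes 120 N, or if a joint passes its speed limit or range.

## Working session

There is one attempt and no reset: what is moved stays moved. The work goes in short steps, Python scripts to look and compute and a tool call to move; the robot and the scene stay as the last step left them, time stands still between calls to the robot, and variables do not carry over. Pictures are saved under pics/ and viewed, at most 10 in all, crops included, and the job is handed in when it is done.

Besides the shell and the picture viewer there is one more tool, called by a JSON object that holds its "name" and its "arguments", one argument or row to a line. send_rows: Moves the arm, as the interface text tells. Its arguments: {"type":"object","properties":{"increments":{"type":"array"},"newtons":{"type":"number"}},"required":["increments"]}

```bash
mkdir -p pics; ls
cat > h.py <<'E'
import numpy as np, cv2
from rig import get_state, optics, sign_off
def shot(n,f=None):
    d=optics.get_image(n)
    if f: cv2.imwrite('pics/'+f,d['pixels'])
    return d
def world(d,uv,z):
    K=np.array(d['K']);k=float(d['k1'])
    p=cv2.undistortPoints(np.array(uv,float).reshape(-1,1,2),K,np.array([k,0,0,0,0.]),None,None).reshape(-1,2)
    R=cv2.Rodrigues(np.array(d['rvec'],float))[0];t=np.array(d['tvec'],float).ravel()
    c=-R.T@t; r=np.c_[p,np.ones(len(p))]@R
    return c+r*((z-c[2])/r[:,2])[:,None]
def proj(d,P):
    return cv2.projectPoints(np.array(P,float).reshape(-1,3),np.array(d['rvec'],float),np.array(d['tvec'],float),np.array(d['K']),np.array([float(d['k1']),0,0,0,0]))[0].reshape(-1,2)
E
python3 - <<'E'
from h import *
for n in('top','side'):
    d=shot(n,n+'0.png'); print(n,np.array(d['K']).tolist(),d['k1'],world(d,[[320,200]],0))
print(get_state())
E
```

```text
pics
top [[419.4132332249776, 0.0, 317.65097305849196], [0.0, 419.4132332249776, 195.51786571997934], [0.0, 0.0, 1.0]] 0.0320181589968904 [[ 0.51358516 -0.00876347  0.        ]]
side [[406.8332108153078, 0.0, 319.3539322694876], [0.0, 406.8332108153078, 199.74830440994558], [0.0, 0.0, 1.0]] -0.07171607735962038 [[ 0.55088726 -0.02574889  0.        ]]
{'clock': 0.1, 'qpos': array([ 1.22299399e+00,  2.76545186e-01,  1.50599849e+00,  2.12112072e-05,
        1.36072144e+00, -1.21038573e-01]), 'qd': array([ 0.00040787, -0.00155148, -0.00142523,  0.00110087,  0.00150838,
        0.00078992]), 'effort': array([ 2.19574955e-03, -4.17702091e+01, -2.46405262e+01, -2.64412811e-04,
        5.82000503e-03, -6.49412556e-06]), 'position': array([0.12913203, 0.55982822, 0.23052177]), 'ee_rot': array([-2.04325700e-04,  1.13141277e-01,  9.93578559e-01, -8.10948700e-04]), 'contact_force': array([ 0.81155698,  0.15127577, -1.44787382]), 'moment': array([ 0.02802697, -0.0188898 ,  0.00025173]), 'gripper_force': 0.0, 'width': 0.08533036910659865}
```

View pics/top0.png

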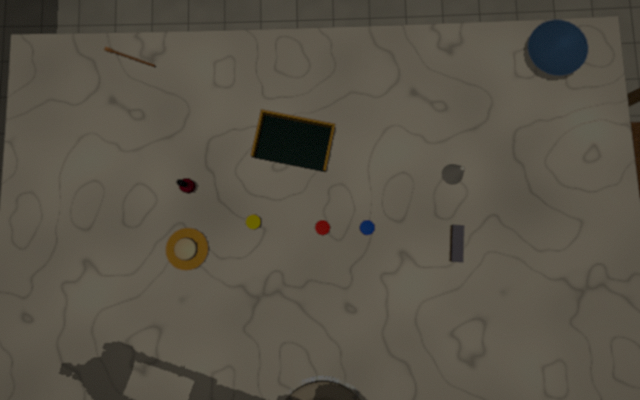

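View pics/side0.png

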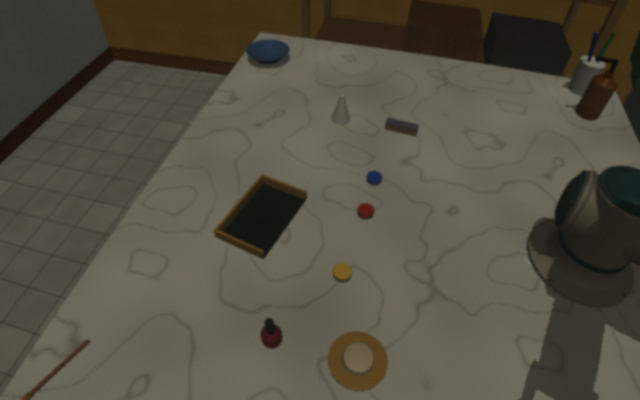

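The top view has the tray at about (293,140), and the yellow tin at (254,222), red at (323,228) and blue at (367,228). The varnish is at (188,185), saucer (187,249), cone (452,174) and buffer (457,243). The side view agrees.

```bash
cat >> h.py <<'E'
def tins(d,z=0.016):
    b,g,r=[d['pixels'][...,i].astype(int) for i in range(3)]
    out={}
    near=world(d,np.stack(np.meshgrid(np.arange(640),np.arange(400)),-1).reshape(-1,2),z)[:,:2].reshape(400,640,2)
    ok=(abs(near[...,0]-.5)<.25)&(abs(near[...,1])<.22)
    for n,m in dict(red=(r>2*g)&(r>2*b)&(r>60),yellow=(r>2*b)&(g>2*b)&(r>100)&(g>.6*r),blue=(b>1.6*r)&(b>1.3*g)&(b>60)).items():
        k,l,s,c=cv2.connectedComponentsWithStats((m&ok).astype('uint8'))
        if k<2: continue
        i=1+np.argmax(s[1:,4]); out[n]=(world(d,[c[i]],z)[0][:2].round(4).tolist(),c[i].round(1).tolist(),int(s[i,4]))
    return out
E
python3 - <<'E'
from h import *
T=shot('top');S=shot('side')
for d in(T,S): print(tins(d))
# tray outer top corners (top view): BL,BR,FR,FL
print('tray top',world(T,[[262,111],[335,124],[326,171],[252,157]],.024).round(4))
print('tray side',world(S,[[263,178],[306,196],[264,256],[216,234]],.024).round(4))
print(world(T,[[187,249],[452,174],[457,243],[190,187]],.005).round(3))
print(world(S,[[358,360],[341,120],[272,340],[386,128],[418,133]],.005).round(3))
im=cv2.resize(T['pixels'][95:265,160:480],None,fx=2.5,fy=2.5,interpolation=2); cv2.imwrite('pics/tz.png',np.clip(im*1.8,0,255).astype('uint8'))
E
```

```text
{'red': ([0.4476, -0.0121], [322.1, 227.4], 160), 'yellow': ([0.4656, 0.1506], [252.2, 221.4], 117), 'blue': ([0.4452, -0.1154], [366.7, 227.3], 161)}
{'red': ([0.4478, -0.0094], [365.5, 209.9], 148), 'yellow': ([0.465, 0.1502], [342.2, 270.8], 201), 'blue': ([0.4452, -0.1146], [374.1, 176.2], 108)}
tray top [[ 0.7285  0.1241  0.024 ]
 [ 0.6916 -0.0492  0.024 ]
 [ 0.5788 -0.0247  0.024 ]
 [ 0.6171  0.1488  0.024 ]]
tray side [[ 0.6854 -0.0361  0.024 ]
 [ 0.5782 -0.0084  0.024 ]
 [ 0.6152  0.1607  0.024 ]
 [ 0.7243  0.1358  0.024 ]]
[[ 0.406  0.305  0.005]
 [ 0.567 -0.323  0.005]
 [ 0.404 -0.324  0.005]
 [ 0.552  0.3    0.005]]
[[ 0.405  0.305  0.005]
 [ 0.564 -0.314  0.005]
 [ 0.553  0.307  0.005]
 [ 0.442 -0.313  0.005]
 [ 0.358 -0.315  0.005]]
```

View pics/tz.png

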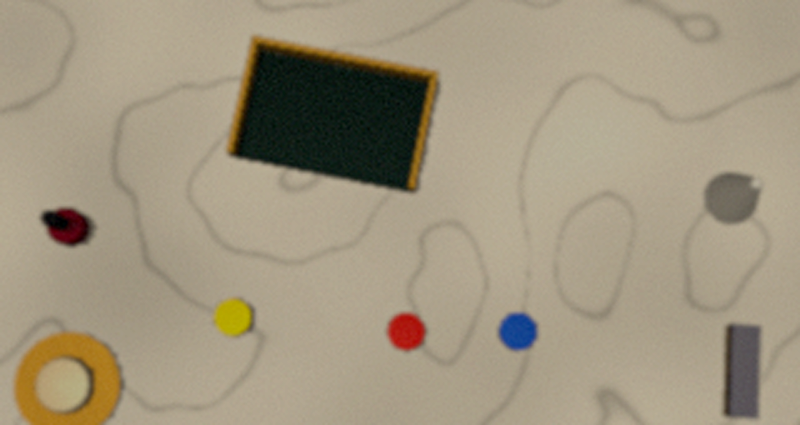

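Tins agree within about 2.5 mm between the views. The tray corners differ by up to 12 mm, so I'll fit the tray's silhouette in both.

Run:
```python
from h import *
from scipy.optimize import minimize
ds=[shot('top'),shot('side')]
def box(p):
    c,s=np.cos(p[2]),np.sin(p[2])
    return [[p[0]+c*x-s*y,p[1]+s*x+c*y,z] for z in(0,.024) for x,y in((-.055,-.091),(.061,-.091),(.061,.091),(-.055,.091))]
M=[]
for d in ds:
    im=d['pixels'].astype(int); h=proj(d,box([.652,.05,-.214])).mean(0)
    m=((im[...,2]<45)|(im[...,2]>1.6*im[...,0])).astype('uint8')
    k,l,s,c=cv2.connectedComponentsWithStats(m); i=l[int(h[1]),int(h[0])]; M.append((l==i).astype('uint8')); print(s[i])
def iou(p,which=(0,1)):
    t=0
    for j in which:
        a=np.zeros((1600,2560),'uint8'); cv2.fillConvexPoly(a,cv2.convexHull((proj(ds[j],box(p))*4+1.5).astype('int32')),1)
        b=cv2.resize(M[j],(2560,1600),interpolation=0); t-=(a&b).sum()/(a|b).sum()
    return t
for w in((0,),(1,),(0,1)):
    r=minimize(iou,[.652,.05,-.214],args=(w,),method='Nelder-Mead',options=dict(initial_simplex=np.array([.652,.05,-.214])+np.array([[0,0,0],[.01,0,0],[0,.01,0],[0,0,.08]]),maxfev=60)); print(w,r.x.round(4),r.fun)
```

```text
[ 251  109   84   62 3772]
[ 214  175   92   83 4225]
(0,) [ 0.6557  0.0522 -0.2188] -0.9737992680636072
(1,) [ 0.6552  0.0513 -0.227 ] -0.9631329835766423
(0, 1) [ 0.655   0.0524 -0.2134] -1.9333011448446444
```

Both views now put the tray at (0.655, 0.052) with yaw -0.22. The plan is to cradle each tin behind two half-open finger tips, yellow first to the left slot, since the current tool heading of -13° already suits it.

{"name": "send_rows", "arguments": {
  "increments": [
    {"gripper": 0.39,"linear": [0.278,-0.396,-0.13],"delta_rot": [0,0,0]},
    {"gripper": 0.39,"linear": [0.278,-0.396,-0.13],"delta_rot": [0,0,0]},
    {"gripper": 0.39,"linear": [0.278,-0.396,-0.13],"delta_rot": [0,0,0]},
    {"gripper": 0.39,"linear": [0.278,-0.396,-0.13],"delta_rot": [0,0,0]},
    {"gripper": 0.39,"linear": [0.278,-0.396,-0.13],"delta_rot": [0,0,0]},
    {"gripper": 0.39,"linear": [0.278,-0.396,-0.13],"delta_rot": [0,0,0]},
    {"gripper": 0.39,"linear": [0.278,-0.396,-0.13],"delta_rot": [0,0,0]},
    {"gripper": 0.39,"linear": [0.278,-0.396,-0.13],"delta_rot": [0,0,0]}
  ]
}}

```text
clock: 1.1
position: [0.3522, 0.2426, 0.1274]
ee_rot: [0.001, 0.113, 0.994, 0.0]
contact_force: [0.6, 0.7, -0.5]
width: 0.0263
gripper_force: 0.0
```

{"name": "send_rows", "arguments": {
  "increments": [
    {"gripper": 0.39,"linear": [0.025,-0.035,-0.027],"delta_rot": [0,0,0]},
    {"gripper": 0.39,"linear": [0.052,-0.076,-0.027],"delta_rot": [0,0,0]},
    {"gripper": 0.39,"linear": [0.055,-0.079,-0.06],"delta_rot": [0,0,0]},
    {"gripper": 0.39,"linear": [0.055,-0.079,-0.095],"delta_rot": [0,0,0]},
    {"gripper": 0.39,"linear": [0.055,-0.079,-0.115],"delta_rot": [0,0,0]},
    {"gripper": 0.39,"linear": [0.055,-0.079,-0.123],"delta_rot": [0,0,0]},
    {"gripper": 0.39,"linear": [0.055,-0.079,-0.123],"delta_rot": [0,0,0]}
  ]
}}

```text
clock: 1.8
position: [0.4058, 0.165, 0.0039]
ee_rot: [-0.001, 0.113, 0.994, -0.0]
contact_force: [-0.4, 0.2, 0.2]
width: 0.0258
gripper_force: 0.0
```

Run:
```python
from h import *
s=get_state();print(s['position'],s['contact_force'],s['width'])
S=shot('side'); print(tins(S))
im=cv2.resize(S['pixels'][190:320,260:460],None,fx=4,fy=4,interpolation=2); cv2.imwrite('pics/s1.png',np.clip(im*1.6,0,255).astype('uint8'))
```

```text
[0.40575102 0.16502821 0.00386083] [-0.41346551  0.19590844  0.17632485] 0.02580890016272207
{'red': ([0.4565, -0.0103], [361.5, 208.8], 58), 'yellow': ([0.4651, 0.1509], [342.1, 271.1], 215), 'blue': ([0.4576, -0.114], [368.8, 175.4], 13)}
```

View pics/s1.png

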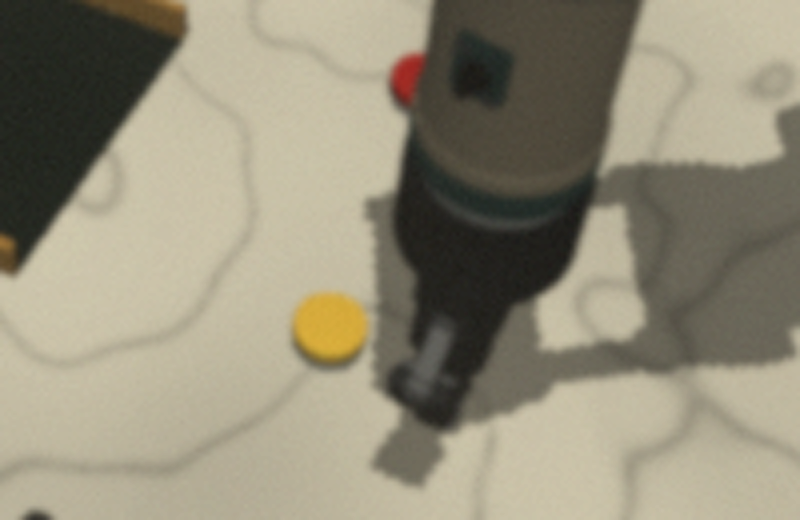

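The close-up shows the tips down behind the yellow tin, on line with it (crop pixel 330,325). I'll push gently and in line.

{"name": "send_rows", "arguments": {
  "increments": [
    {"gripper": 0.39,"linear": [0.014,-0.0035,0],"delta_rot": [0,0,0]},
    {"gripper": 0.39,"linear": [0.024,-0.006,0],"delta_rot": [0,0,0]},
    {"gripper": 0.39,"linear": [0.032,-0.008,0],"delta_rot": [0,0,0]},
    {"gripper": 0.39,"linear": [0.039,-0.01,0],"delta_rot": [0,0,0]},
    {"gripper": 0.39,"linear": [0.048,-0.012,0],"delta_rot": [0,0,0]},
    {"gripper": 0.39,"linear": [0.058,-0.015,0],"delta_rot": [0,0,0]},
    {"gripper": 0.39,"linear": [0.07,-0.018,0],"delta_rot": [0,0,0]},
    {"gripper": 0.39,"linear": [0.08,-0.021,0],"delta_rot": [0,0,0]}
  ]
}}

```text
clock: 2.65
position: [0.4877, 0.1439, 0.0045]
ee_rot: [0.0, 0.113, 0.994, 0.0]
contact_force: [-0.2, 0.1, 0.9]
width: 0.0263
gripper_force: 0.4
```

Run:
```python
from h import *
s=get_state();print(s['position'],s['contact_force'])
for n in('side','top'): print(tins(shot(n)))
```

```text
[0.48769477 0.14388441 0.00454968] [-0.21939425  0.14623808  0.85133716]
{'red': ([0.4467, -0.0094], [365.9, 210.0], 150), 'blue': ([0.4452, -0.1138], [374.1, 176.5], 117)}
{'red': ([0.4477, -0.0122], [322.2, 227.3], 157), 'yellow': ([0.728, 0.0988], [273.0, 112.0], 1), 'blue': ([0.4452, -0.1153], [366.6, 227.2], 162)}
```

{"name": "send_rows", "arguments": {
  "increments": [
    {"gripper": 0.39,"linear": [0.01,-0.0026,0],"delta_rot": [0,0,0]},
    {"gripper": 0.39,"linear": [0.022,-0.0057,0],"delta_rot": [0,0,0]},
    {"gripper": 0.39,"linear": [0.034,-0.0088,0],"delta_rot": [0,0,0]},
    {"gripper": 0.39,"linear": [0.046,-0.012,0],"delta_rot": [0,0,0]},
    {"gripper": 0.39,"linear": [0.058,-0.015,0],"delta_rot": [0,0,0]},
    {"gripper": 0.39,"linear": [0.07,-0.018,0],"delta_rot": [0,0,0]},
    {"gripper": 0.39,"linear": [0.08,-0.021,0],"delta_rot": [0,0,0]},
    {"gripper": 0.39,"linear": [0.09,-0.0235,0],"delta_rot": [0,0,0]}
  ]
}}

```text
clock: 3.55
position: [0.577, 0.1203, 0.0044]
ee_rot: [-0.0, 0.113, 0.994, 0.0]
contact_force: [-0.6, -0.2, -0.4]
width: 0.0258
gripper_force: 0.2
```

Run:
```python
from h import *
s=get_state();print(s['position'],s['contact_force'])
for n in('side','top'):
    d=shot(n); print(tins(d))
    if n=='side':
        im=cv2.resize(d['pixels'][160:300,200:400],None,fx=4,fy=4,interpolation=2); cv2.imwrite('pics/s2.png',np.clip(im*1.6,0,255).astype('uint8'))
```

```text
[0.5770168  0.12031471 0.00444715] [-0.63321769 -0.17087577 -0.37010816]
{'red': ([0.4489, -0.0233], [366.0, 205.0], 5), 'blue': ([0.4454, -0.1136], [374.0, 176.5], 114)}
{'red': ([0.4476, -0.0121], [322.1, 227.3], 154), 'yellow': ([0.7252, 0.088], [277.5, 113.0], 2), 'blue': ([0.4452, -0.1153], [366.6, 227.2], 162)}
```

View pics/s2.png

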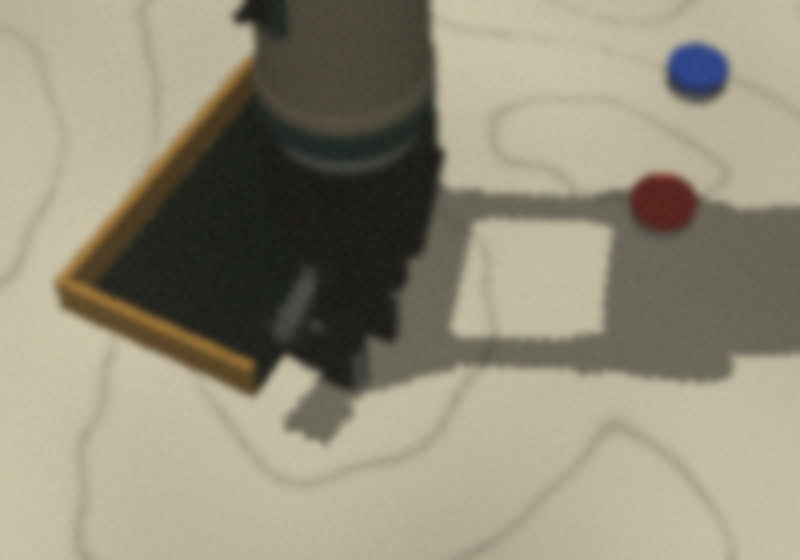

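The tips are at the mouth, clear of the left wall end (crop pixel 250,375), with the tin hidden by the hand. I'll finish the push and then back off.

{"name": "send_rows", "arguments": {
  "increments": [
    {"gripper": 0.39,"linear": [0.01,-0.0026,0],"delta_rot": [0,0,0]},
    {"gripper": 0.39,"linear": [0.022,-0.0057,0],"delta_rot": [0,0,0]},
    {"gripper": 0.39,"linear": [0.034,-0.0088,0],"delta_rot": [0,0,0]},
    {"gripper": 0.39,"linear": [0.046,-0.012,0],"delta_rot": [0,0,0]},
    {"gripper": 0.39,"linear": [0.058,-0.015,0],"delta_rot": [0,0,0]},
    {"gripper": 0.39,"linear": [0.068,-0.0175,0],"delta_rot": [0,0,0]},
    {"gripper": 0.39,"linear": [0.076,-0.0195,0],"delta_rot": [0,0,0]},
    {"gripper": 0.39,"linear": [0.08,-0.0205,0],"delta_rot": [0,0,0]}
  ]
}}

```text
clock: 4.45
position: [0.6572, 0.0999, 0.0044]
ee_rot: [0.0, 0.113, 0.994, 0.0]
contact_force: [0.2, -0.2, 0.4]
width: 0.0259
gripper_force: 0.3
```

{"name": "send_rows", "arguments": {
  "increments": [
    {"gripper": 0.39,"linear": [-0.01,0.0025,0],"delta_rot": [0,0,0]},
    {"gripper": 0.39,"linear": [-0.04,0.01,0],"delta_rot": [0,0,0]},
    {"gripper": 0.39,"linear": [-0.085,0.02,0],"delta_rot": [0,0,0]},
    {"gripper": 0.39,"linear": [-0.13,0.03,0],"delta_rot": [0,0,0]},
    {"gripper": 0.39,"linear": [-0.16,0.03,0.04],"delta_rot": [0,0,0.1]},
    {"gripper": 0.39,"linear": [-0.19,0.03,0.08],"delta_rot": [0,0,0.2]},
    {"gripper": 0.39,"linear": [-0.22,-0.005,0.09],"delta_rot": [0,0,0.34]},
    {"gripper": 0.39,"linear": [-0.25,-0.04,0.09],"delta_rot": [0,0,0.48]}
  ]
}}

```text
clock: 5.25
position: [0.4055, 0.0607, 0.0965]
ee_rot: [0.002, -0.131, 0.991, -0.0]
contact_force: [1.2, -0.5, 0.3]
width: 0.0262
gripper_force: 0.0
```

```bash
cat >> h.py <<'E'
def tray(p):
    c,s=np.cos(-.218),np.sin(-.218); d=np.array(p)-[.655,.052]; return [round(1e3*(c*d[0]+s*d[1])),round(1e3*(-s*d[0]+c*d[1]))]
def slot(x,y):
    c,s=np.cos(-.218),np.sin(-.218); return np.array([.655+c*x-s*y,.052+s*x+c*y])
E
python3 - <<'E'
from h import *
s=get_state();print(s['position'],s['ee_rot'])
for n in('side','top'):
    t=tins(shot(n,n+'3.png'))
    for k,v in t.items(): print(n,k,v[0],v[2],tray(v[0]))
E
```

```text
[0.40546016 0.06066582 0.09647815] [ 2.27312929e-03 -1.30545852e-01  9.91439590e-01 -3.92032826e-04]
side red [0.4548, -0.01] 75 [-182, -104]
side yellow [0.6804, 0.095] 162 [15, 47]
side blue [0.4473, -0.1145] 98 [-167, -207]
top red [0.4514, -0.0133] 114 [-185, -108]
top yellow [0.6805, 0.0938] 121 [16, 46]
top blue [0.4452, -0.1153] 162 [-169, -209]
```

Yellow lies at tray (15, 47) as planned. Red is next, along heading 15° to the middle slot.

{"name": "send_rows", "arguments": {
  "increments": [
    {"gripper": 0.39,"linear": [-0.0155,-0.04,0],"delta_rot": [0,0,0]},
    {"gripper": 0.39,"linear": [-0.0155,-0.08,0],"delta_rot": [0,0,0]},
    {"gripper": 0.39,"linear": [-0.0155,-0.087,-0.03],"delta_rot": [0,0,0]},
    {"gripper": 0.39,"linear": [-0.0155,-0.087,-0.065],"delta_rot": [0,0,0]},
    {"gripper": 0.39,"linear": [-0.0155,-0.087,-0.083],"delta_rot": [0,0,0]},
    {"gripper": 0.39,"linear": [-0.0155,-0.087,-0.09],"delta_rot": [0,0,0]},
    {"gripper": 0.39,"linear": [-0.0155,-0.087,-0.09],"delta_rot": [0,0,0]}
  ]
}}

```text
clock: 6.05
position: [0.3901, -0.026, 0.0039]
ee_rot: [-0.001, -0.126, 0.992, 0.001]
contact_force: [0.9, 0.3, 0.6]
width: 0.026
gripper_force: 0.0
```

{"name": "send_rows", "arguments": {
  "increments": [
    {"gripper": 0.39,"linear": [0.014,0.0037,0],"delta_rot": [0,0,0]},
    {"gripper": 0.39,"linear": [0.024,0.0064,0],"delta_rot": [0,0,0]},
    {"gripper": 0.39,"linear": [0.032,0.0086,0],"delta_rot": [0,0,0]},
    {"gripper": 0.39,"linear": [0.039,0.0104,0],"delta_rot": [0,0,0]},
    {"gripper": 0.39,"linear": [0.049,0.013,0],"delta_rot": [0,0,0]},
    {"gripper": 0.39,"linear": [0.061,0.0163,0],"delta_rot": [0,0,0]},
    {"gripper": 0.39,"linear": [0.073,0.0195,0],"delta_rot": [0,0,0]},
    {"gripper": 0.39,"linear": [0.085,0.0227,0],"delta_rot": [0,0,0]}
  ]
}}

```text
clock: 6.85
position: [0.4771, -0.0037, 0.0045]
ee_rot: [0.0, -0.126, 0.992, 0.0]
contact_force: [-0.1, -0.9, 1.0]
width: 0.0261
gripper_force: 0.6
```

{"name": "send_rows", "arguments": {
  "increments": [
    {"gripper": 0.39,"linear": [0.012,0.0032,0],"delta_rot": [0,0,0]},
    {"gripper": 0.39,"linear": [0.024,0.0064,0],"delta_rot": [0,0,0]},
    {"gripper": 0.39,"linear": [0.036,0.0096,0],"delta_rot": [0,0,0]},
    {"gripper": 0.39,"linear": [0.048,0.0128,0],"delta_rot": [0,0,0]},
    {"gripper": 0.39,"linear": [0.06,0.016,0],"delta_rot": [0,0,0]},
    {"gripper": 0.39,"linear": [0.072,0.0192,0],"delta_rot": [0,0,0]},
    {"gripper": 0.39,"linear": [0.084,0.0224,0],"delta_rot": [0,0,0]},
    {"gripper": 0.39,"linear": [0.096,0.0256,0],"delta_rot": [0,0,0]}
  ]
}}

```text
clock: 7.65
position: [0.573, 0.0219, 0.0045]
ee_rot: [0.0, -0.126, 0.992, 0.0]
contact_force: [-0.2, -0.2, 0.4]
width: 0.026
gripper_force: 0.5
```

{"name": "send_rows", "arguments": {
  "increments": [
    {"gripper": 0.39,"linear": [0.012,0.0033,0],"delta_rot": [0,0,0]},
    {"gripper": 0.39,"linear": [0.024,0.0066,0],"delta_rot": [0,0,0]},
    {"gripper": 0.39,"linear": [0.036,0.0099,0],"delta_rot": [0,0,0]},
    {"gripper": 0.39,"linear": [0.047,0.0131,0],"delta_rot": [0,0,0]},
    {"gripper": 0.39,"linear": [0.057,0.016,0],"delta_rot": [0,0,0]},
    {"gripper": 0.39,"linear": [0.066,0.0185,0],"delta_rot": [0,0,0]},
    {"gripper": 0.39,"linear": [0.072,0.0202,0],"delta_rot": [0,0,0]},
    {"gripper": 0.39,"linear": [0.074,0.0208,0],"delta_rot": [0,0,0]}
  ]
}}

```text
clock: 8.45
position: [0.6468, 0.0427, 0.0045]
ee_rot: [0.0, -0.126, 0.992, 0.0]
contact_force: [-0.7, -0.2, 0.7]
width: 0.026
gripper_force: 0.6
```

{"name": "send_rows", "arguments": {
  "increments": [
    {"gripper": 0.39,"linear": [-0.01,-0.0027,0],"delta_rot": [0,0,0]},
    {"gripper": 0.39,"linear": [-0.04,-0.0107,0],"delta_rot": [0,0,0]},
    {"gripper": 0.39,"linear": [-0.085,-0.023,0],"delta_rot": [0,0,0]},
    {"gripper": 0.39,"linear": [-0.125,-0.033,0.01],"delta_rot": [0,0,0.1]},
    {"gripper": 0.39,"linear": [-0.155,-0.045,0.045],"delta_rot": [0,0,0.24]},
    {"gripper": 0.39,"linear": [-0.185,-0.07,0.07],"delta_rot": [0,0,0.38]},
    {"gripper": 0.39,"linear": [-0.205,-0.11,0.08],"delta_rot": [0,0,0.52]},
    {"gripper": 0.39,"linear": [-0.22,-0.15,0.08],"delta_rot": [0,0,0.65]}
  ]
}}

```text
clock: 9.25
position: [0.431, -0.0856, 0.0838]
ee_rot: [-0.016, -0.419, 0.907, -0.022]
contact_force: [-0.0, 0.1, -0.7]
width: 0.0263
gripper_force: 0.0
```

Run:
```python
from h import *
s=get_state();q=s['ee_rot'];print(s['position'],q,np.degrees(2*np.arctan2(q[2],q[1]))-180,s['qpos'].round(2))
for n in('side','top'):
    t=tins(shot(n,n+'4.png'))
    for k,v in t.items(): print(n,k,v[0],v[2],tray(v[0]))
```

```text
[ 0.43103852 -0.0855587   0.08378062] [-0.01602855 -0.41930539  0.90744447 -0.02169331] 49.600746937511815 [-0.31  0.22  2.   -0.07  0.91 -2.7 ]
side red [0.6691, 0.0494] 176 [14, 1]
side yellow [0.6804, 0.0949] 160 [16, 47]
top red [0.669, 0.0474] 171 [15, -1]
top yellow [0.6804, 0.0937] 122 [16, 46]
```

Red lies at tray (15, 0). Joint 6 has reached its limit (-2.7), so for blue I'll turn the gripper half round the other way, at height.

{"name": "send_rows", "arguments": {
  "increments": [
    {"gripper": 0.39,"linear": [-0.002,-0.01,0.01],"delta_rot": [0,0,-0.14]},
    {"gripper": 0.39,"linear": [-0.004,-0.02,0.01],"delta_rot": [0,0,-0.28]},
    {"gripper": 0.39,"linear": [-0.006,-0.03,0.01],"delta_rot": [0,0,-0.42]},
    {"gripper": 0.39,"linear": [-0.008,-0.04,0.01],"delta_rot": [0,0,-0.56]},
    {"gripper": 0.39,"linear": [-0.01,-0.05,0.01],"delta_rot": [0,0,-0.7]},
    {"gripper": 0.39,"linear": [-0.012,-0.06,0.01],"delta_rot": [0,0,-0.84]},
    {"gripper": 0.39,"linear": [-0.014,-0.07,0.01],"delta_rot": [0,0,-0.98]},
    {"gripper": 0.39,"linear": [-0.016,-0.08,0.01],"delta_rot": [0,0,-1.12]}
  ]
}}

```text
clock: 10.15
position: [0.4171, -0.1614, 0.0914]
ee_rot: [-0.025, 0.127, 0.992, -0.007]
contact_force: [-0.2, 0.4, 0.1]
width: 0.0259
gripper_force: 0.0
```

Run:
```python
from h import *
s=get_state();q=s['ee_rot'];print(s['position'],q,np.degrees(2*np.arctan2(q[2],q[1]))-180,s['qpos'].round(2))
```

```text
[ 0.41711932 -0.16143721  0.09140614] [-0.02475147  0.12738445  0.99151988 -0.00699236] -14.641821821423633 [-0.5   0.24  1.95 -0.04  1.   -1.79]
```

Run:
```python
from h import *
from scipy.spatial.transform import Rotation as R
q=get_state()['ee_rot'];c=R.from_quat([q[1],q[2],q[3],q[0]])
a=np.radians((-120.7+180)/2); t=R.from_quat([np.cos(a),np.sin(a),0,0])
v=(t*c.inv()).as_rotvec(); print(v)
for k in range(1,15): print((v*k/14).round(3).tolist())
```

```text
[-0.04182684 -0.04245221 -1.85060306]
[-0.003, -0.003, -0.132]
[-0.006, -0.006, -0.264]
[-0.009, -0.009, -0.397]
[-0.012, -0.012, -0.529]
[-0.015, -0.015, -0.661]
[-0.018, -0.018, -0.793]
[-0.021, -0.021, -0.925]
[-0.024, -0.024, -1.057]
[-0.027, -0.027, -1.19]
[-0.03, -0.03, -1.322]
[-0.033, -0.033, -1.454]
[-0.036, -0.036, -1.586]
[-0.039, -0.039, -1.718]
[-0.042, -0.042, -1.851]
```

{"name": "send_rows", "arguments": {
  "increments": [
    {"gripper": 0.39,"linear": [0,0,0],"delta_rot": [-0.003,-0.003,-0.132]},
    {"gripper": 0.39,"linear": [0,0,0],"delta_rot": [-0.006,-0.006,-0.264]},
    {"gripper": 0.39,"linear": [0,0,0],"delta_rot": [-0.009,-0.009,-0.397]},
    {"gripper": 0.39,"linear": [0,0,0],"delta_rot": [-0.012,-0.012,-0.529]},
    {"gripper": 0.39,"linear": [0,0,0],"delta_rot": [-0.015,-0.015,-0.661]},
    {"gripper": 0.39,"linear": [0,0,0],"delta_rot": [-0.018,-0.018,-0.793]},
    {"gripper": 0.39,"linear": [0,0,0],"delta_rot": [-0.021,-0.021,-0.925]}
  ]
}}

```text
clock: 10.85
position: [0.4172, -0.1611, 0.0914]
ee_rot: [-0.015, 0.557, 0.831, -0.004]
contact_force: [-0.3, 0.2, 0.4]
width: 0.026
gripper_force: 0.0
```

{"name": "send_rows", "arguments": {
  "increments": [
    {"gripper": 0.39,"linear": [0,0,0],"delta_rot": [-0.003,-0.003,-0.132]},
    {"gripper": 0.39,"linear": [0,0,0],"delta_rot": [-0.006,-0.006,-0.264]},
    {"gripper": 0.39,"linear": [0,0,0],"delta_rot": [-0.009,-0.009,-0.397]},
    {"gripper": 0.39,"linear": [0,0,0],"delta_rot": [-0.012,-0.012,-0.529]},
    {"gripper": 0.39,"linear": [0,0,0],"delta_rot": [-0.015,-0.015,-0.661]},
    {"gripper": 0.39,"linear": [0,0,0],"delta_rot": [-0.018,-0.018,-0.793]},
    {"gripper": 0.39,"linear": [0,0,0],"delta_rot": [-0.021,-0.021,-0.925]},
    {"gripper": 0.39,"linear": [0,0,0],"delta_rot": [-0.021,-0.021,-0.925]}
  ]
}}

```text
clock: 11.65
position: [0.417, -0.1612, 0.0915]
ee_rot: [-0.002, 0.867, 0.497, -0.001]
contact_force: [-0.0, -0.8, 0.2]
width: 0.0258
gripper_force: 0.0
```

Run:
```python
from h import *
from scipy.spatial.transform import Rotation as R
s=get_state();q=s['ee_rot'];c=R.from_quat([q[1],q[2],q[3],q[0]])
a=np.radians((-120.7+180)/2); t=R.from_quat([np.cos(a),np.sin(a),0,0])
print(s['position'],(t*c.inv()).as_rotvec().round(4),s['qpos'].round(2))
for n in('side','top'):
    t=tins(shot(n))
    for k,v in t.items(): print(n,k,v[0],v[2],tray(v[0]))
```

```text
[ 0.4170287  -0.16116641  0.09148395] [-0.0022 -0.0032 -0.0064] [-0.52  0.22  1.98  0.    0.95  0.  ]
side red [0.6691, 0.0494] 176 [14, 1]
side yellow [0.6805, 0.095] 158 [16, 47]
side blue [0.4452, -0.1138] 112 [-169, -207]
top red [0.669, 0.0476] 171 [15, -1]
top yellow [0.6804, 0.0936] 122 [16, 46]
top blue [0.4451, -0.1154] 161 [-169, -209]
```

{"name": "send_rows", "arguments": {
  "increments": [
    {"gripper": 0.39,"linear": [-0.0025,-0.0055,-0.03],"delta_rot": [0,0,0]},
    {"gripper": 0.39,"linear": [-0.0025,-0.0055,-0.06],"delta_rot": [0,0,0]},
    {"gripper": 0.39,"linear": [-0.0025,-0.0055,-0.08],"delta_rot": [0,0,0]},
    {"gripper": 0.39,"linear": [-0.0025,-0.0055,-0.087],"delta_rot": [0,0,0]},
    {"gripper": 0.39,"linear": [-0.0025,-0.0055,-0.087],"delta_rot": [0,0,0]}
  ]
}}

```text
clock: 12.25
position: [0.4143, -0.1675, 0.0042]
ee_rot: [-0.002, 0.867, 0.498, -0.002]
contact_force: [0.8, -0.3, -0.2]
width: 0.0261
gripper_force: 0.0
```

{"name": "send_rows", "arguments": {
  "increments": [
    {"gripper": 0.39,"linear": [0.007,0.0118,0],"delta_rot": [0,0,0]},
    {"gripper": 0.39,"linear": [0.0123,0.0207,0],"delta_rot": [0,0,0]},
    {"gripper": 0.39,"linear": [0.0163,0.0275,0],"delta_rot": [0,0,0]},
    {"gripper": 0.39,"linear": [0.02,0.0337,0],"delta_rot": [0,0,0]},
    {"gripper": 0.39,"linear": [0.025,0.0421,0],"delta_rot": [0,0,0]},
    {"gripper": 0.39,"linear": [0.031,0.0522,0],"delta_rot": [0,0,0]},
    {"gripper": 0.39,"linear": [0.037,0.0623,0],"delta_rot": [0,0,0]},
    {"gripper": 0.39,"linear": [0.043,0.0725,0],"delta_rot": [0,0,0]}
  ]
}}

```text
clock: 13.05
position: [0.4583, -0.0946, 0.0049]
ee_rot: [-0.001, 0.868, 0.497, -0.001]
contact_force: [0.4, 0.1, 0.5]
width: 0.0258
gripper_force: 0.3
```

{"name": "send_rows", "arguments": {
  "increments": [
    {"gripper": 0.39,"linear": [0.006,0.0101,0],"delta_rot": [0,0,0]},
    {"gripper": 0.39,"linear": [0.0125,0.021,0],"delta_rot": [0,0,0]},
    {"gripper": 0.39,"linear": [0.0205,0.0345,0],"delta_rot": [0,0,0]},
    {"gripper": 0.39,"linear": [0.0295,0.0497,0],"delta_rot": [0,0,0]},
    {"gripper": 0.39,"linear": [0.0385,0.0648,0],"delta_rot": [0,0,0]},
    {"gripper": 0.39,"linear": [0.0475,0.08,0],"delta_rot": [0,0,0]},
    {"gripper": 0.39,"linear": [0.0555,0.0935,0],"delta_rot": [0,0,0]},
    {"gripper": 0.39,"linear": [0.0635,0.107,0],"delta_rot": [0,0,0]}
  ]
}}

```text
clock: 13.85
position: [0.5217, 0.0127, 0.0048]
ee_rot: [-0.001, 0.868, 0.497, -0.001]
contact_force: [-0.4, -0.5, 0.4]
width: 0.0256
gripper_force: 0.3
```

{"name": "send_rows", "arguments": {
  "increments": [
    {"gripper": 0.39,"linear": [-0.005,-0.0085,0],"delta_rot": [0,0,0]},
    {"gripper": 0.39,"linear": [-0.02,-0.034,0.005],"delta_rot": [0,0,0]},
    {"gripper": 0.39,"linear": [-0.04,-0.05,0.04],"delta_rot": [0,0,-0.13]},
    {"gripper": 0.39,"linear": [-0.07,-0.05,0.07],"delta_rot": [0,0,-0.27]},
    {"gripper": 0.39,"linear": [-0.1,-0.03,0.08],"delta_rot": [0,0,-0.41]},
    {"gripper": 0.39,"linear": [-0.13,-0.01,0.08],"delta_rot": [0,0,-0.55]},
    {"gripper": 0.39,"linear": [-0.14,0.01,0.08],"delta_rot": [0,0,-0.69]},
    {"gripper": 0.39,"linear": [-0.14,0.03,0.08],"delta_rot": [0,0,-0.83]}
  ]
}}

```text
clock: 14.65
position: [0.378, 0.0417, 0.0849]
ee_rot: [-0.001, 0.995, 0.101, -0.002]
contact_force: [0.9, -0.0, 0.9]
width: 0.0259
gripper_force: 0.0
```

{"name": "send_rows", "arguments": {
  "increments": [
    {"gripper": 0.39,"linear": [0,0,0],"delta_rot": [0,0,-0.14]},
    {"gripper": 0.39,"linear": [0,0,0],"delta_rot": [0,0,-0.28]},
    {"gripper": 0.39,"linear": [0,0,0],"delta_rot": [0,0,-0.42]},
    {"gripper": 0.39,"linear": [0,0,0],"delta_rot": [0,0,-0.42]}
  ]
}}

```text
clock: 15.05
position: [0.3806, 0.0412, 0.0848]
ee_rot: [-0.001, 0.995, -0.105, -0.001]
contact_force: [-0.7, 0.7, -0.7]
width: 0.026
gripper_force: 0.0
```

Run:
```python
from h import *
s=get_state();q=s['ee_rot'];print(s['position'],q,np.degrees(2*np.arctan2(q[2],q[1])),s['qpos'].round(2))
for n in('side','top'):
    t=tins(shot(n))
    for k,v in t.items(): print(n,k,v[0],v[2],tray(v[0]))
```

```text
[0.38062693 0.04122341 0.08482172] [-1.19719910e-03  9.94505652e-01 -1.04673983e-01 -6.57915202e-04] -12.016778573271807 [-0.08  0.14  2.11  0.    0.89  1.7 ]
side red [0.6689, 0.0493] 179 [14, 0]
side yellow [0.6804, 0.0949] 160 [16, 47]
side blue [0.5357, 0.0372] 159 [-113, -40]
top red [0.669, 0.0475] 170 [15, -1]
top yellow [0.6802, 0.0937] 116 [16, 46]
top blue [0.5356, 0.0346] 157 [-113, -43]
```

Blue is in front of the mouth at tray (-113, -42). The last leg is straight in.

{"name": "send_rows", "arguments": {
  "increments": [
    {"gripper": 0.39,"linear": [0.04,0.003,-0.02],"delta_rot": [0,0,0]},
    {"gripper": 0.39,"linear": [0.08,0.006,-0.04],"delta_rot": [0,0,0]},
    {"gripper": 0.39,"linear": [0.096,0.0075,-0.065],"delta_rot": [0,0,0]},
    {"gripper": 0.39,"linear": [0.096,0.0075,-0.08],"delta_rot": [0,0,0]},
    {"gripper": 0.39,"linear": [0.096,0.0075,-0.08],"delta_rot": [0,0,0]}
  ]
}}

```text
clock: 15.65
position: [0.4756, 0.0488, 0.0028]
ee_rot: [-0.001, 0.995, -0.104, -0.003]
contact_force: [-0.1, -0.2, 0.2]
width: 0.0258
gripper_force: 0.0
```

{"name": "send_rows", "arguments": {
  "increments": [
    {"gripper": 0.39,"linear": [0.014,-0.003,0],"delta_rot": [0,0,0]},
    {"gripper": 0.39,"linear": [0.024,-0.0051,0],"delta_rot": [0,0,0]},
    {"gripper": 0.39,"linear": [0.032,-0.0068,0],"delta_rot": [0,0,0]},
    {"gripper": 0.39,"linear": [0.039,-0.0085,0],"delta_rot": [0,0,0]},
    {"gripper": 0.39,"linear": [0.047,-0.0106,0],"delta_rot": [0,0,0]},
    {"gripper": 0.39,"linear": [0.057,-0.0133,0],"delta_rot": [0,0,0]},
    {"gripper": 0.39,"linear": [0.067,-0.016,0],"delta_rot": [0,0,0]},
    {"gripper": 0.39,"linear": [0.077,-0.0187,0],"delta_rot": [0,0,0]}
  ]
}}

```text
clock: 16.45
position: [0.5552, 0.03, 0.0049]
ee_rot: [-0.001, 0.995, -0.105, -0.0]
contact_force: [-0.9, -0.4, -0.4]
width: 0.0262
gripper_force: 0.3
```

{"name": "send_rows", "arguments": {
  "increments": [
    {"gripper": 0.39,"linear": [0.009,-0.0025,0],"delta_rot": [0,0,0]},
    {"gripper": 0.39,"linear": [0.018,-0.005,0],"delta_rot": [0,0,0]},
    {"gripper": 0.39,"linear": [0.027,-0.0075,0],"delta_rot": [0,0,0]},
    {"gripper": 0.39,"linear": [0.036,-0.01,0],"delta_rot": [0,0,0]},
    {"gripper": 0.39,"linear": [0.045,-0.0125,0],"delta_rot": [0,0,0]},
    {"gripper": 0.39,"linear": [0.053,-0.0147,0],"delta_rot": [0,0,0]},
    {"gripper": 0.39,"linear": [0.058,-0.016,0],"delta_rot": [0,0,0]},
    {"gripper": 0.39,"linear": [0.059,-0.0163,0],"delta_rot": [0,0,0]}
  ]
}}

```text
clock: 17.25
position: [0.6141, 0.0138, 0.0049]
ee_rot: [-0.001, 0.994, -0.105, -0.0]
contact_force: [-0.2, 0.3, -0.2]
width: 0.0261
gripper_force: 0.0
```

{"name": "send_rows", "arguments": {
  "increments": [
    {"gripper": 0.39,"linear": [-0.01,0.0022,0],"delta_rot": [0,0,0]},
    {"gripper": 0.39,"linear": [-0.04,0.0088,0],"delta_rot": [0,0,0]},
    {"gripper": 0.39,"linear": [-0.085,0.019,0],"delta_rot": [0,0,0]},
    {"gripper": 0.39,"linear": [-0.125,0.027,0.01],"delta_rot": [0,0,0]},
    {"gripper": 0.39,"linear": [-0.165,0.027,0.04],"delta_rot": [0,0,0]},
    {"gripper": 0.39,"linear": [-0.2,0.027,0.07],"delta_rot": [0,0,0]},
    {"gripper": 0.39,"linear": [-0.24,0.027,0.1],"delta_rot": [0,0,0]},
    {"gripper": 0.39,"linear": [-0.24,0.027,0.1],"delta_rot": [0,0,0]}
  ]
}}

```text
clock: 18.05
position: [0.3674, 0.0417, 0.1071]
ee_rot: [-0.001, 0.995, -0.104, -0.0]
contact_force: [1.1, 0.4, -0.5]
width: 0.0258
gripper_force: 0.0
```

Run:
```python
from h import *
print(get_state()['clock'])
for n in('side','top'):
    d=shot(n,n+'6.png'); t=tins(d)
    for k,v in t.items(): print(n,k,v[0],v[2],tray(v[0]))
im=cv2.resize(d['pixels'][95:285,150:480],None,fx=2.4,fy=2.4,interpolation=2); cv2.imwrite('pics/tz6.png',np.clip(im*1.8,0,255).astype('uint8'))
```

```text
18.05
side red [0.6691, 0.0494] 176 [14, 1]
side yellow [0.6804, 0.095] 159 [15, 47]
side blue [0.6369, 0.0096] 146 [-9, -45]
top red [0.6691, 0.0474] 169 [15, -1]
top yellow [0.6804, 0.0938] 116 [16, 46]
top blue [0.6371, 0.0083] 157 [-8, -47]
```

View pics/tz6.png

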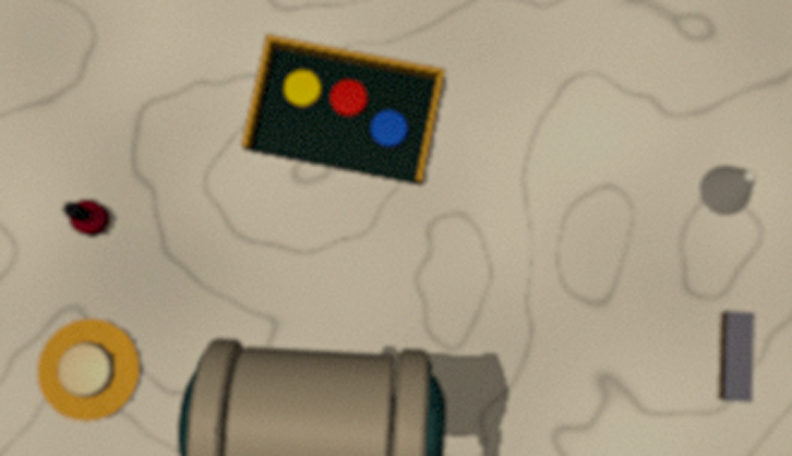

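All three tins lie flat and well inside the tray: yellow at crop pixel (302,88), red (348,97), blue (388,128). The bystanders are where they were, and the arm is clear.

```bash
python3 -c "
from rig import sign_off
print(sign_off())"
```

```text
the job is handed in; nothing more can be done
None
```

The job is handed in at about 18 s: all three tins lie flat, wholly inside the tray by the last pictures from both cameras, with the other objects left where they were and the arm clear.

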